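# Zero the jeweller's balance with the empty dish on it

### The job

Get the balance ready for weighing: with a fingertip push the sliding top door of its draft shield fully shut, then gently press the tare key - the longest key of the row, below the display - and let it come back up. Leave the empty dish untouched on the pan, do not press the other keys, and leave the things round the balance where they are; nothing is to be picked up.

Things in the scene. Friction and masses are not known exactly. Their poses are not given: they have to be found in the camera images.
- balance: White balance, 285 x 200 mm (x, y), fixed. Origin under it at bench height; x from the keys (robot side) to the back, y left, z up. Front panel x -168 to -58, rising from 40 to 58 mm (0.17 rad): four keys in a row at x -140, dark display behind them. Then a clear draft shield, x -50 to 110, y -88 to 88, walls 62 to 163 mm high, with a sliding door as its top. Over 25 N on any part is too rough.
- shield_door (a joint): The shield's clear top door with a black rim, 160 x 160 x 4 mm, upper face 167 mm above the bench. Value: how far it is slid back along the balance's +x, in m; 0 = fully shut against the stop, 0.10 = end of travel; starts 0.05 to 0.085 open. Moves with about 1.5 N, stays where it is left, does not lift off.
- door_pull (a point): Middle of the upright rear face (looking to the balance's +x) of the door's pull; moves with the door, axes as the balance's. The pull is a black ridge near the door's front edge, 70 mm long in y, 18 mm above the door's face (this point: 9 mm above it), its front a ramp. Behind it lie 130 mm of flat door. Push this rear face towards -x to shut the door.
- tare_key_top (a point): Middle of the top of the tare key: the longest of the four, a bar 44 mm long in y by 17 mm in x, at y -6 mm on the balance. It stands 7 mm proud of the panel, top about 51 mm above the bench; z is the panel's normal (0.17 rad from vertical, leaning to the front), x up the slope. Gaps to its neighbours: 23 mm (left), 26 mm (right).
- tare_key (a joint): Travel of the tare key, in m: 0 = up, 0.004 = fully down. Spring: starts to move at 1 N, fully down at 4 N. It registers beyond 0.0025 and springs back when let go.
- power_key (a joint): Travel of the round key, 16 mm across, far left of the row (y +80 mm on the balance); spring and travel as the tare key. Not to be pressed.
- mode_key (a joint): Travel of the square key, 16 mm, second from the left (y +47 mm); as above. Not to be pressed.
- print_key (a joint): Travel of the short bar key, 24 mm long, far right of the row (y -66 mm); as above. Not to be pressed.
- pan_centre (a point): Centre of the top of the round steel pan, 88 mm across, inside the shield, 74 mm above the bench; fixed on the balance.
- dish: Empty aluminium weighing dish, 60 mm across and 16 mm high, loose on the pan inside the shield. Origin: centre of its underside. Must stay there untouched.
- weight: Steel check weight with a small knob, 28 mm across, 42 mm high, 100 g, standing to the left of the balance. Origin: centre of its underside.
- tweezers: Steel tweezers, 122 mm long, 9 mm high, lying to the right of the balance.
- loupe: Folding loupe, 64 x 34 mm, 15 mm high, lying to the left of the balance. Origin: under the centre of its lens.
- pliers: Pliers with black handles, 145 mm long, 12 mm high, lying on the bench away from the balance.
- ring_box: Closed grey ring box, 54 x 60 mm, 43 mm high, away from the balance.
- caliper: Brass slide caliper, 125 mm long, 8 mm high, lying away from the balance.
- file: Hand file with a wooden handle, 150 mm long, 18 mm high, lying away from the balance.

How it is judged:
On the way, in this order (a step that is already met when the one before it is completed fails the run):
1. the draft shield's top door is shut (within 4 mm) (value of joint shield_door below 0.004 m), for 0.2 s.
2. the tare key is pressed by the fingers beyond 2.5 mm, with the door shut (value of joint tare_key above 0.0025 m and contact force between the fingers and balance above 0.5 N and value of joint shield_door below 0.006 m), for 0.1 s.
At the end, for the whole second after the job is handed in: The door is shut within 6 mm, all four keys are up (within 1 mm), the dish lies at rest on the pan, its centre within 25 mm of the pan's, and the weight, tweezers, loupe, pliers, ring box, caliper and file are within 15 mm of where they were (value of joint shield_door below 0.006 m and value of joint each of tare_key, power_key, mode_key, print_key below 0.001 m and horizontal distance between dish and pan_centre below 0.025 m and z of dish in the frame of balance below 0.08 m and linear speed of dish below 0.02 m/s and distance of each of weight, tweezers, loupe, pliers, ring_box, caliper, file from where it was at the start of the episode below 0.015 m); the robot touches nothing.
It fails at once if another key than the tare key pressed beyond 1.5 mm (value of joint any of power_key, mode_key, print_key above 0.0015 m).
It fails at once if the tare key pressed while the door is more than 6 mm open (value of joint tare_key above 0.0025 m and value of joint shield_door above 0.006 m).
It fails at once if more than 25 N on the balance (contact force between the arm and balance above 25 N).
It fails at once if the dish touched, or moved by more than 10 mm (contact force between the arm and dish above 0.3 N or distance of dish from where it was at the start of the episode above 0.01 m).
It fails at once if a thing on the bench moved by more than 15 mm, or lifted (distance of any of weight, tweezers, loupe, pliers, ring_box, caliper, file from where it was at the start of the episode above 0.015 m).
It also fails if it takes over 48 s, if anything falls off the work surface, if the arm or the gripper's body presses on something with over 40 N, if the wrist force passes 120 N, or if a joint passes its speed limit or range.

### The arm

A 6-joint arm with a two-finger parallel gripper is mounted at the origin on the work surface. World frame = base frame: x ahead of the robot, y to its left, z up, the work surface at z = 0. Lengths are in m, angles in rad, forces in N, time in s.
With the tool pointing down it reaches from about 0.35 to 0.85 m from the base axis. Payload 8.1 kg.
Tool frame: the origin (TCP) lies at the very end of the fingers, on their centre line; the grasp point (between the pads) lies 19 mm behind it; z points along the fingers, y is the line along which they close (so a half turn about z gives the same grasp; the last joint's range is limited). The gripper opens to 93 mm and grips with 3 to 60 N. Pads are 15 mm wide; open, the fingers measure 128 mm over their backs; the gripper's body (75 mm by 188 mm) begins 65 mm behind the grasp point.
Start: joints at [1.072, 0.13, 1.488, -0, 1.523, -0.085], TCP at [0.241, 0.549, 0.219] pointing down, gripper open.
Joint ranges: [-2.96, 2.96], [-0.89, 2.26], [0.02, 2.5], [-1.34, 4.48], [0, 2.73], [-2.66, 2.66]. Speed limits (rad/s): [2.39, 2.39, 2.79, 3.14, 3.14, 3.14].

### API

Orientations are given as a unit quaternion [w, x, y, z].
In Python, from station import robot gives the robot as it stands.
- The arm moves only by the shell command python3 -m handwheel 'ROWS' [FORCE]. ROWS is JSON, a list of rows, each an object of numbers: "fingers": the finger opening in cm, from 0 to 9.3; "x", "y", "z": the shift along the tool's x, y, z in cm; "wx", "wy", "wz": the turn, a rotation vector about the tool's x, y, z in rad. In form: [{"fingers": .., "x": .., "y": .., "z": .., "wx": .., "wy": .., "wz": ..}, ...]. A call has 1 to 20 rows; each row is the pose to reach, as a shift and turn from the pose commanded when the call began, along the tool's axes at that moment; what a row does not reach only later rows make up. A row lasts 1/8 s, in which the tool goes at most 62.5 mm and 10.7 degrees, less where a joint would pass 70% of its speed; a pose out of reach is approached as far as the arm can. A call with a gripper value outside its range is refused whole. The fingers move at their own pace and stop on an object; FORCE is the grip in N (left out, the last holds). Time passes only in rows, so rows that repeat a pose let the fingers close. It gives the time, the measured TCP pose, the force, the opening and the grip force at its end, in the units of the state.
- robot.sense(): the state, without advancing time (a new reading comes with each control period).
- robot.grab_frame(name): name is "scene" or "side" or "wrist"; returns a dict with "color" (384x512x3 uint8, red, green, blue), "intrinsics" (3x3 intrinsics, pixels), "dist" ([k1, k2, p1, p2, k3] as OpenCV has them; the pictures are not rectified), "origin" and "orientation" of the camera in the world; the wrist camera has in their place "mount" (4x4, takes a point from camera to tool coordinates, whose origin is the TCP and whose axes are the flange's). Camera axes: x right, y up, looking along -z (the intrinsics and any distortion apply to the point x, -y, -z); pixel columns grow to the right and rows downward; lengths in m; the calibration is good to about 2 mm. A picture is of the moment at which its call begins: read the wrist's pose just before it. There is no depth.
- robot.sign_off(): hands the job in; it is judged then, once.
The state is a dict: "clock": time; "joints": joint angles; "dq": joint speeds; "joint_torque": joint torques, N m; "tool_pos": TCP position; "tcp_rot": TCP orientation; "force": force on the tool from outside, world axes, zero at the start; "moment": the same for the moment, N m; "gripper_width": finger opening in m; "finger_force": force on a finger pad.
Only numpy, scipy, OpenCV 4.12 (cv2) and the standard library are available. Lean on these libraries where they do the work, as an engineer would, in place of code of your own. Each camera call takes 0.05 s, during which the arm holds its last target. There are 200 camera calls.

## Working session

There is one attempt and no reset: what is moved stays moved. The work goes in short steps, Python scripts to look and compute and a shell command to move; the robot and the scene stay as the last step left them, time stands still between calls to the robot, and variables do not carry over. Pictures are saved under pics/ and viewed, at most 10 in all, crops included, and the job is handed in when it is done.

```bash
mkdir -p pics; ls
python3 - <<'E'
from station import robot
import cv2,numpy as np
s=robot.sense();print({k:np.round(v,4).tolist() for k,v in s.items()})
for n in("scene","side","wrist"):
    f=robot.grab_frame(n);cv2.imwrite(f"pics/{n}0.png",f["color"][...,::-1])
    print(n,{k:np.round(v,4).tolist() for k,v in f.items() if k!="color"})
a=cv2.imread("pics/scene0.png");b=cv2.imread("pics/side0.png")
cv2.imwrite("pics/a.png",cv2.resize(a,(800,600),interpolation=cv2.INTER_CUBIC))
cv2.imwrite("pics/b.png",cv2.resize(b,(800,600),interpolation=cv2.INTER_CUBIC))
E
```

```text
pics
{'clock': 0.0, 'joints': [1.0716, 0.1312, 1.4893, -0.0, 1.523, -0.0854], 'dq': [-0.0026, 0.0005, -0.0012, -0.0014, 0.0002, -0.0008], 'joint_torque': [0.002, -55.9853, -49.176, 0.0768, 0.0353, -0.0001], 'tool_pos': [0.241, 0.5489, 0.2176], 'tcp_rot': [-0.0003, 0.2054, 0.9787, -0.0009], 'force': [0.1088, -0.3962, 0.1205], 'moment': [-0.0423, 0.0059, 0.0193], 'finger_force': 0.0, 'gripper_width': 0.0928}
scene {'intrinsics': [[397.6178, 0.0, 259.2023], [0.0, 397.6178, 192.0287], [0.0, 0.0, 1.0]], 'dist': [-0.1331, 0.0, 0.0, 0.0, 0.0], 'origin': [0.9663, -0.7246, 0.9836], 'orientation': [0.89, 0.3633, 0.0961, 0.2582]}
side {'intrinsics': [[352.7616, 0.0, 253.9724], [0.0, 352.7616, 191.2999], [0.0, 0.0, 1.0]], 'dist': [-0.1096, 0.0, 0.0, 0.0, 0.0], 'origin': [0.2684, 0.7389, 0.8539], 'orientation': [-0.161, -0.0622, 0.4041, 0.8983]}
wrist {'intrinsics': [[329.2107, 0.0, 256.4636], [0.0, 329.2107, 188.6906], [0.0, 0.0, 1.0]], 'dist': [0.0256, 0.0, 0.0, 0.0, 0.0], 'mount': [[0.0001, 0.9557, 0.2942, 0.0815], [1.0, 0.0001, -0.0006, 0.0008], [-0.0006, 0.2942, -0.9557, -0.1658], [0.0, 0.0, 0.0, 1.0]]}
```

View pics/a.png

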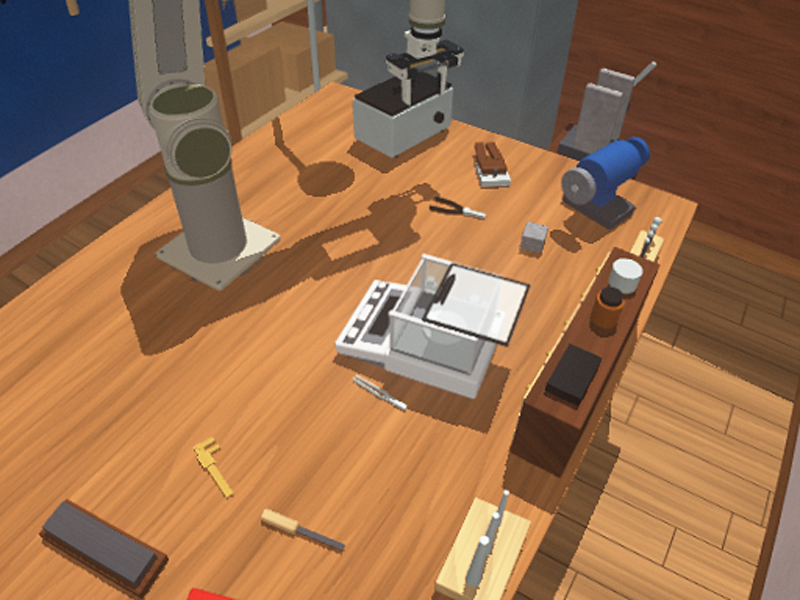

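View pics/b.png

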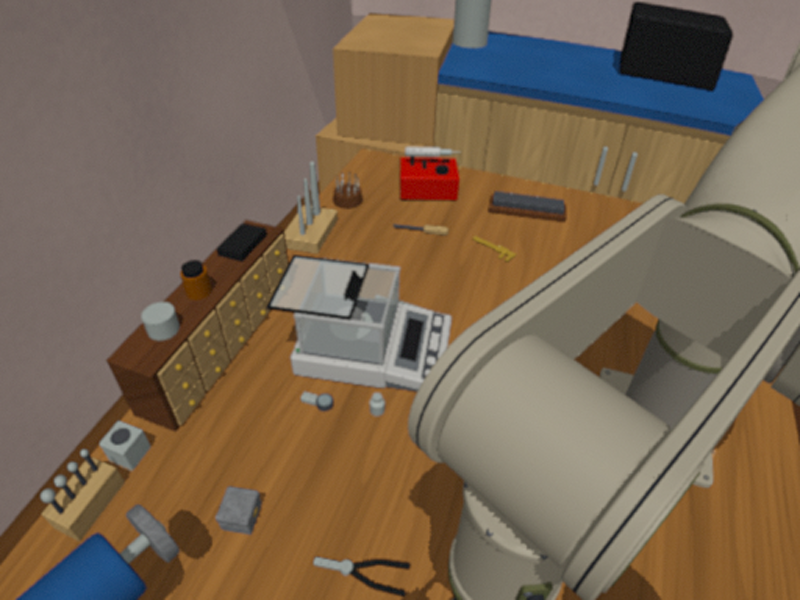

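The scene view (800x600) shows the balance around (430,330), with the pull at (443,289) and the door slid back. The side view shows the pull at (353,287) and the keys around (435,345). I'll zoom in on both.

Run:
```python
import cv2,numpy as np
a=cv2.imread("pics/scene0.png")[155:260,210:345];b=cv2.imread("pics/side0.png")[155:255,165:300]
c=np.vstack([cv2.resize(a,None,fx=5,fy=5,interpolation=cv2.INTER_CUBIC)]);d=cv2.resize(b,None,fx=5,fy=5,interpolation=cv2.INTER_CUBIC)
cv2.imwrite("pics/za.png",c);cv2.imwrite("pics/zb.png",d)
```

```text
(no output)
```

View pics/za.png

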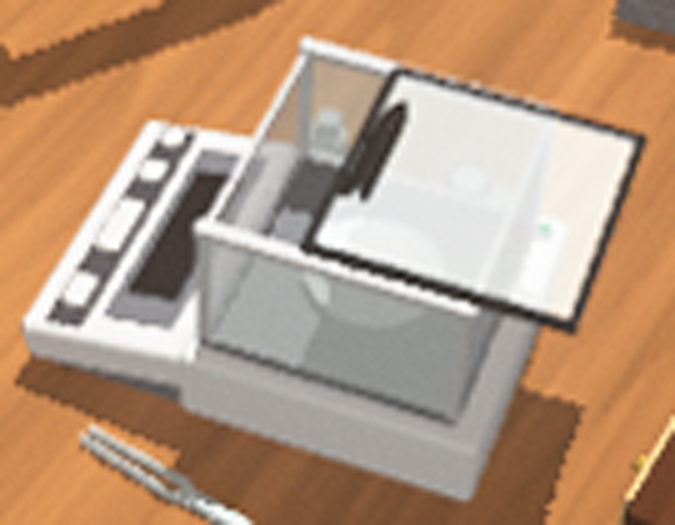

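View pics/zb.png

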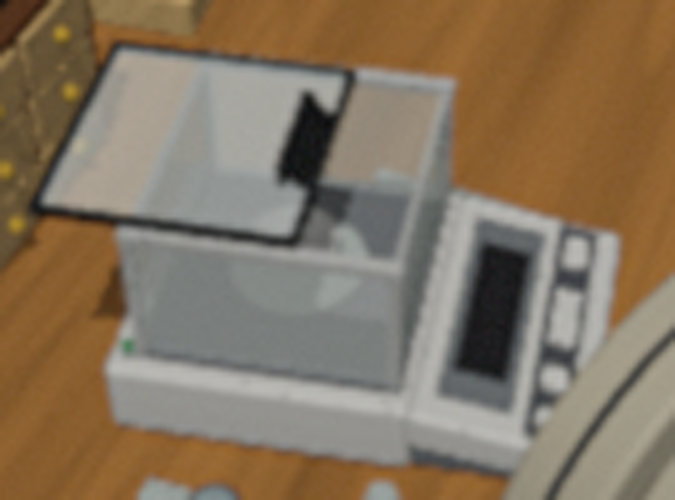

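```bash
cat > h.py <<'E'
import cv2,numpy as np
from scipy.spatial.transform import Rotation as R
from scipy.optimize import least_squares
def quat(q): return R.from_quat([q[1],q[2],q[3],q[0]])
def ray(f,px,pose=None):
    p=cv2.undistortPoints(np.array(px,float).reshape(-1,1,2),np.array(f["intrinsics"],float),np.array(f["dist"],float))[:,0]
    d=np.c_[p[:,0],-p[:,1],-np.ones(len(p))]
    if "mount" in f:
        M=np.array(f["mount"]);q=quat(pose["tcp_rot"]);o=q.apply(M[:3,3])+pose["tool_pos"];return o,q.apply(d@M[:3,:3].T)
    return np.array(f["origin"],float),quat(f["orientation"]).apply(d)
def plane(f,px,z,pose=None):
    o,d=ray(f,px,pose);return o+d*((np.asarray(z)-o[2])/d[:,2])[:,None]
E
python3 - <<'E'
from h import *
from station import robot
S=robot.grab_frame("scene");B=robot.grab_frame("side")
A_=np.array([(173,138),(155,168),(118,222),(80,290),(398,70),(308,246),(572,327),(643,137)])/5+[210,155]
B_=np.array([(543,415),(554,378),(566,318),(576,252),(297,242),(352,70),(118,44),(37,208)])/5+[165,155]
z=[.051]*4+[.167]*4
a=plane(S,A_,z);b=plane(B,B_,z)
for p,q in zip(a,b):print(p.round(4),q.round(4))
bal=np.array([(-.140,.080),(-.140,.047),(-.140,-.006),(-.140,-.066)])
dr=np.array([(-.05,.08),(-.05,-.08),(.11,-.08),(.11,.08)])
def mod(p,wh=0):
    c,s=np.cos(p[2]),np.sin(p[2]);m=np.array([[c,-s],[s,c]])
    return np.r_[bal,dr+[p[3],0]]@m.T+p[:2]
for t in (a,b,(a+b)/2):
    r=least_squares(lambda p:(mod(p)-t[:,:2]).ravel(),[.6,0,0,.06]);print(r.x.round(4));print(((mod(r.x)-t[:,:2])*1000).round(1).tolist())
# pull blobs
p=r.x
for n,f in(("scene",S),("side",B)):
    pass
E
```

```text
[0.4358 0.0622 0.051 ] [0.4343 0.0634 0.051 ]
[0.4414 0.0322 0.051 ] [0.437  0.0328 0.051 ]
[ 0.4485 -0.0211  0.051 ] [ 0.4449 -0.0184  0.051 ]
[ 0.4615 -0.0817  0.051 ] [ 0.4563 -0.0782  0.051 ]
[0.584 0.088 0.167] [0.5784 0.0883 0.167 ]
[ 0.612  -0.0664  0.167 ] [ 0.6084 -0.0678  0.167 ]
[ 0.7622 -0.04    0.167 ] [ 0.7586 -0.0389  0.167 ]
[0.7345 0.1164 0.167 ] [0.7294 0.1161 0.167 ]
[0.587  0.0091 0.1773 0.0576]
[[-0.7, 0.9], [-0.4, -1.6], [1.8, -0.4], [-0.6, 1.1], [-3.7, 1.2], [-3.5, -2.0], [3.8, -0.1], [3.3, 1.0]]
[0.5835 0.01   0.1736 0.0564]
[[-2.6, 1.2], [0.5, -0.6], [1.7, -1.7], [0.7, -1.0], [-2.4, 1.6], [-4.8, 0.1], [2.7, -1.1], [4.2, 1.4]]
[0.5852 0.0095 0.1755 0.057 ]
[[-1.6, 1.1], [0.0, -1.1], [1.7, -1.0], [0.0, 0.0], [-3.1, 1.4], [-4.1, -0.9], [3.2, -0.6], [3.8, 1.2]]
```

```bash
cat >> h.py <<'E'
BX,BY,YAW=.585,.0095,.1755
def go(s,xb,yb,z,tilt=0,bal=None):
    bx,by,yw=bal or (BX,BY,YAW);c,n=np.cos(yw),np.sin(yw)
    t=np.array([bx+c*xb-n*yb,by+n*xb+c*yb,z])
    # tool x = -bal x, y = bal y, z down; tilt: tool z leans to bal +x
    Q=R.from_euler("z",yw)*R.from_matrix(np.array([[-1,0,0],[0,1,0],[0,0,-1.]]))*R.from_euler("y",-tilt)
    q=quat(s["tcp_rot"]);rv=(q.inv()*Q).as_rotvec()
    print("target",t.round(4),"shift cm",(q.inv().apply(t-s["tool_pos"])*100).round(2),"turn",rv.round(3),"toolz",Q.apply([0,0,1]).round(3))
def inbal(s,bal=None):
    bx,by,yw=bal or (BX,BY,YAW);c,n=np.cos(yw),np.sin(yw);d=np.array(s["tool_pos"])-[bx,by,0]
    return np.array([c*d[0]+n*d[1],-n*d[0]+c*d[1],d[2]])
E
python3 - <<'E'
from h import *
from station import robot
s=robot.sense();go(s,.065,0,.26)
E
```

```text
target [0.649  0.0208 0.26  ] shift cm [-58.59 -31.97  -4.16] turn [-0.001 -0.    -0.589] toolz [ 0.  0. -1.]
```

```bash
python3 -m handwheel '[{"fingers":0,"x":-1,"y":-0.5,"z":-2},{"fingers":0,"x":-4,"y":-2,"z":-4.2,"wz":-0.05},{"fingers":0,"x":-8,"y":-4.5,"z":-4.2,"wz":-0.1},{"fingers":0,"x":-13,"y":-7,"z":-4.2,"wz":-0.15},{"fingers":0,"x":-18,"y":-10,"z":-4.2,"wz":-0.2},{"fingers":0,"x":-23,"y":-12.5,"z":-4.2,"wz":-0.25},{"fingers":0,"x":-28,"y":-15.5,"z":-4.2,"wz":-0.3},{"fingers":0,"x":-33,"y":-18,"z":-4.2,"wz":-0.35},{"fingers":0,"x":-38,"y":-21,"z":-4.2,"wz":-0.4},{"fingers":0,"x":-43,"y":-23.5,"z":-4.2,"wz":-0.45},{"fingers":0,"x":-48,"y":-26,"z":-4.2,"wz":-0.5},{"fingers":0,"x":-53,"y":-29,"z":-4.2,"wz":-0.55},{"fingers":0,"x":-57,"y":-31,"z":-4.2,"wz":-0.589},{"fingers":0,"x":-58.6,"y":-32,"z":-4.2,"wz":-0.589},{"fingers":0,"x":-58.6,"y":-32,"z":-4.2,"wz":-0.589},{"fingers":0,"x":-58.6,"y":-32,"z":-4.2,"wz":-0.589}]' 20
python3 - <<'E'
from h import *
from station import robot
s=robot.sense();print(inbal(s),s["tcp_rot"],s["force"],s["gripper_width"]);f=robot.grab_frame("wrist")
c=f["color"][...,::-1];cv2.imwrite("pics/w1.png",c);cv2.imwrite("pics/w1b.png",cv2.resize(c,(768,576)))
go(s,.065,0,.174)
E
```

```text
[-0.24438404  0.59138798  0.21816701] [-1.23057065e-04  2.05426696e-01  9.78672409e-01 -4.15707121e-04] [ 0.56605466 -0.47695515 -0.91267533] 0.09271793771822195
target [0.649  0.0208 0.174 ] shift cm [-58.59 -31.97   4.44] turn [-0.001 -0.    -0.589] toolz [ 0.  0. -1.]invalid input
```

View pics/w1b.png

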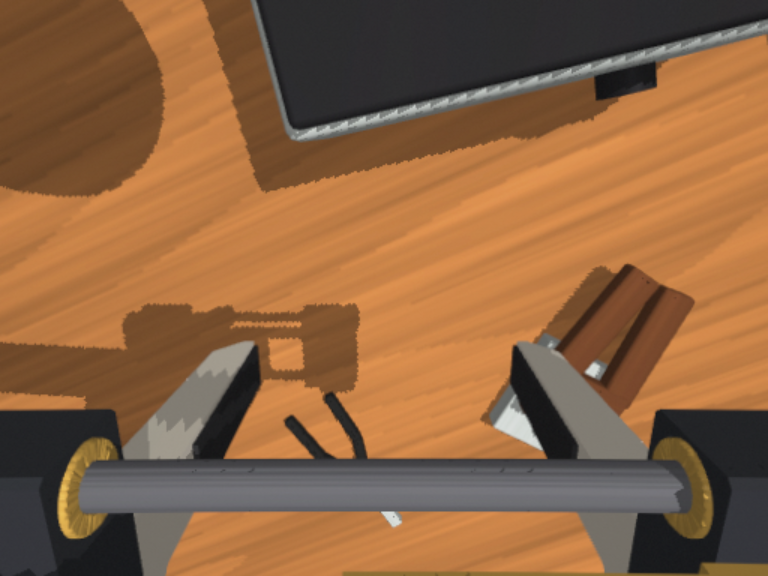

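The wrist image shows the open gripper still at the start, with pliers and microscope below. The move was refused, probably because every row needs all seven keys.

```bash
python3 -m handwheel '[{"fingers":0,"x":-1,"y":-0.5,"z":-2,"wx":0,"wy":0,"wz":0},{"fingers":0,"x":-4,"y":-2,"z":-4.2,"wx":0,"wy":0,"wz":-0.05},{"fingers":0,"x":-8,"y":-4.5,"z":-4.2,"wx":0,"wy":0,"wz":-0.1},{"fingers":0,"x":-13,"y":-7,"z":-4.2,"wx":0,"wy":0,"wz":-0.15},{"fingers":0,"x":-18,"y":-10,"z":-4.2,"wx":0,"wy":0,"wz":-0.2},{"fingers":0,"x":-23,"y":-12.5,"z":-4.2,"wx":0,"wy":0,"wz":-0.25},{"fingers":0,"x":-28,"y":-15.5,"z":-4.2,"wx":0,"wy":0,"wz":-0.3},{"fingers":0,"x":-33,"y":-18,"z":-4.2,"wx":0,"wy":0,"wz":-0.35},{"fingers":0,"x":-38,"y":-21,"z":-4.2,"wx":0,"wy":0,"wz":-0.4},{"fingers":0,"x":-43,"y":-23.5,"z":-4.2,"wx":0,"wy":0,"wz":-0.45},{"fingers":0,"x":-48,"y":-26,"z":-4.2,"wx":0,"wy":0,"wz":-0.5},{"fingers":0,"x":-53,"y":-29,"z":-4.2,"wx":0,"wy":0,"wz":-0.55},{"fingers":0,"x":-57,"y":-31,"z":-4.2,"wx":0,"wy":0,"wz":-0.589},{"fingers":0,"x":-58.6,"y":-32,"z":-4.2,"wx":0,"wy":0,"wz":-0.589},{"fingers":0,"x":-58.6,"y":-32,"z":-4.2,"wx":0,"wy":0,"wz":-0.589},{"fingers":0,"x":-58.6,"y":-32,"z":-4.2,"wx":0,"wy":0,"wz":-0.589}]' 20
python3 - <<'E'
from h import *
from station import robot
s=robot.sense();print(s["clock"],inbal(s),s["tcp_rot"],s["force"],s["gripper_width"]);f=robot.grab_frame("wrist")
c=f["color"][...,::-1];cv2.imwrite("pics/w2.png",c);cv2.imwrite("pics/w2b.png",cv2.resize(c,(768,576)))
go(s,.065,0,.174)
E
```

```text
clock: 2.3
tool_pos: [0.6486, 0.0219, 0.2612]
tcp_rot: [0.0, -0.088, 0.996, 0.0]
force: [-0.8, 0.3, -0.4]
gripper_width: 0.0007
finger_force: 0.0
2.3 [0.06479271 0.00113611 0.26124724] [ 1.42722301e-04 -8.77777091e-02  9.96140054e-01  2.14287456e-04] [-0.75164033  0.32605992 -0.37913433] 0.00074350909319627
target [0.649  0.0208 0.174 ] shift cm [-0.02 -0.12  8.72] turn [0. 0. 0.] toolz [ 0.  0. -1.]
```

View pics/w2b.png

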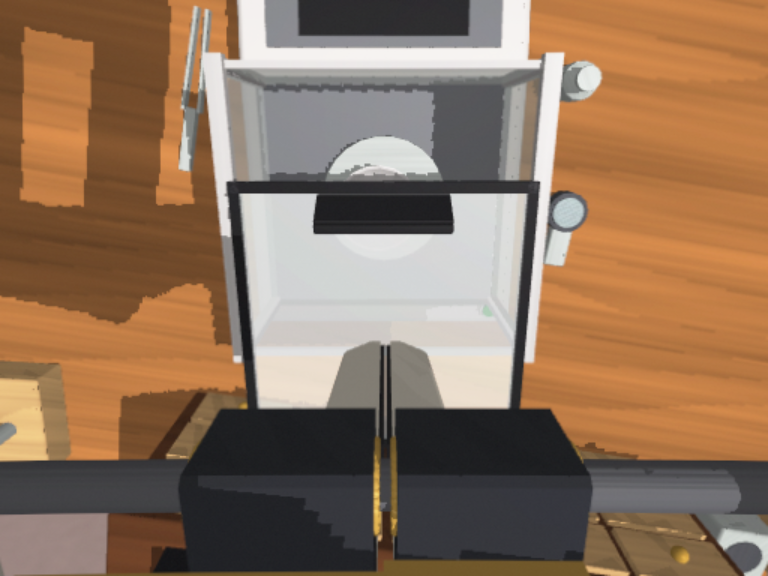

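The wrist view is aligned with the door. The front edge runs at row 187 (cols 229–539), the pull's rear top edge at row 233 (cols 313–453), and the shield's front corners are at (207,55) and (563,55).

Run:
```python
from h import *
from station import robot
s=robot.sense();f=robot.grab_frame("wrist")
px=np.array([(313,233),(453,233),(229,182),(540,182),(205,54),(564,54)])/1.5
w=plane(f,px,[.185,.185,.167,.167,.163,.163],s)
for p in w: print(p.round(4),inbal({"tool_pos":p}).round(4))
```

```text
[ 0.6227 -0.0182  0.185 ] [ 0.0322 -0.0339  0.185 ]
[0.6105 0.0502 0.185 ] [0.0322 0.0357 0.185 ]
[ 0.6078 -0.0664  0.167 ] [ 0.0093 -0.0787  0.167 ]
[0.5797 0.0918 0.167 ] [0.0091 0.082  0.167 ]
[ 0.5494 -0.0837  0.163 ] [-0.0513 -0.0856  0.163 ]
[0.5188 0.0879 0.163 ] [-0.0515  0.0888  0.163 ]
```

```bash
python3 -m handwheel '[{"fingers":0,"x":0,"y":0,"z":3,"wx":0,"wy":0,"wz":0},{"fingers":0,"x":0,"y":0,"z":6,"wx":0,"wy":0,"wz":0},{"fingers":0,"x":0,"y":0,"z":7.5,"wx":0,"wy":0,"wz":0},{"fingers":0,"x":0,"y":0,"z":8.2,"wx":0,"wy":0,"wz":0},{"fingers":0,"x":0,"y":0,"z":8.5,"wx":0,"wy":0,"wz":0},{"fingers":0,"x":0,"y":0,"z":8.5,"wx":0,"wy":0,"wz":0},{"fingers":0,"x":0,"y":0,"z":8.5,"wx":0,"wy":0,"wz":0}]'
python3 - <<'E'
from h import *
from station import robot
s=robot.sense();print(inbal(s),s["force"])
E
```

```text
clock: 3.28
tool_pos: [0.6497, 0.0207, 0.1767]
tcp_rot: [0.001, -0.087, 0.996, -0.0]
force: [0.3, 1.0, 0.9]
gripper_width: 0.0006
finger_force: 0.0
[ 0.06561874 -0.00028213  0.17669879] [0.30170413 1.00172816 0.87265645]
```

```bash
python3 -m handwheel '[{"fingers":0,"x":0.8,"y":0,"z":0,"wx":0,"wy":0,"wz":0},{"fingers":0,"x":1.6,"y":0,"z":0,"wx":0,"wy":0,"wz":0},{"fingers":0,"x":2,"y":0,"z":0,"wx":0,"wy":0,"wz":0},{"fingers":0,"x":2.4,"y":0,"z":0,"wx":0,"wy":0,"wz":0},{"fingers":0,"x":2.8,"y":0,"z":0,"wx":0,"wy":0,"wz":0},{"fingers":0,"x":3.2,"y":0,"z":0,"wx":0,"wy":0,"wz":0},{"fingers":0,"x":3.6,"y":0,"z":0,"wx":0,"wy":0,"wz":0},{"fingers":0,"x":4,"y":0,"z":0,"wx":0,"wy":0,"wz":0},{"fingers":0,"x":4.4,"y":0,"z":0,"wx":0,"wy":0,"wz":0},{"fingers":0,"x":4.8,"y":0,"z":0,"wx":0,"wy":0,"wz":0},{"fingers":0,"x":5.2,"y":0,"z":0,"wx":0,"wy":0,"wz":0},{"fingers":0,"x":5.6,"y":0,"z":0,"wx":0,"wy":0,"wz":0},{"fingers":0,"x":6,"y":0,"z":0,"wx":0,"wy":0,"wz":0},{"fingers":0,"x":6.4,"y":0,"z":0,"wx":0,"wy":0,"wz":0},{"fingers":0,"x":6.8,"y":0,"z":0,"wx":0,"wy":0,"wz":0},{"fingers":0,"x":7.1,"y":0,"z":0,"wx":0,"wy":0,"wz":0},{"fingers":0,"x":7.4,"y":0,"z":0,"wx":0,"wy":0,"wz":0},{"fingers":0,"x":7.6,"y":0,"z":0,"wx":0,"wy":0,"wz":0},{"fingers":0,"x":7.6,"y":0,"z":0,"wx":0,"wy":0,"wz":0}]'
python3 - <<'E'
from h import *
from station import robot
s=robot.sense();print(inbal(s),s["force"])
E
```

```text
clock: 5.65
tool_pos: [0.5739, 0.0076, 0.1754]
tcp_rot: [-0.0, -0.087, 0.996, 0.0]
force: [-0.4, 0.5, -0.4]
gripper_width: 0.0003
finger_force: 0.0
[-1.12867837e-02  3.81567348e-05  1.75423638e-01] [-0.44988305  0.51064378 -0.44826119]
```

```bash
python3 -m handwheel '[{"fingers":0,"x":0.2,"y":0,"z":0,"wx":0,"wy":0,"wz":0},{"fingers":0,"x":0.4,"y":0,"z":0,"wx":0,"wy":0,"wz":0},{"fingers":0,"x":0.5,"y":0,"z":0,"wx":0,"wy":0,"wz":0},{"fingers":0,"x":0.6,"y":0,"z":0,"wx":0,"wy":0,"wz":0}]'
python3 - <<'E'
from h import *
from station import robot
s=robot.sense();print(inbal(s),s["force"]);f=robot.grab_frame("wrist")
c=f["color"][...,::-1];cv2.imwrite("pics/w3b.png",cv2.resize(c,(768,576)))
E
```

```text
clock: 6.15
tool_pos: [0.5682, 0.0065, 0.1755]
tcp_rot: [-0.0, -0.088, 0.996, 0.0]
force: [1.9, 0.4, -1.0]
gripper_width: 0.0005
finger_force: 0.6
[-1.70634178e-02  1.14259443e-05  1.75481345e-01] [ 1.85637626  0.40755819 -0.98098078]
```

View pics/w3b.png

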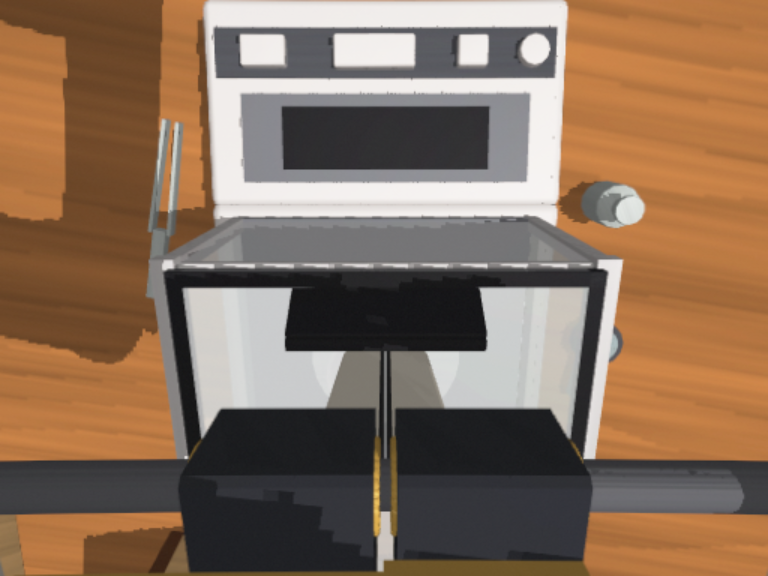

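The door is nearly shut, with its front edge at row 268 against the wall's edge at about 262. The tare key is centred at (374,50). I'll creep up to the stop.

```bash
python3 -m handwheel '[{"fingers":0,"x":0.1,"y":0,"z":0,"wx":0,"wy":0,"wz":0},{"fingers":0,"x":0.2,"y":0,"z":0,"wx":0,"wy":0,"wz":0},{"fingers":0,"x":0.2,"y":0,"z":0,"wx":0,"wy":0,"wz":0}]'; python3 -m handwheel '[{"fingers":0,"x":0.1,"y":0,"z":0,"wx":0,"wy":0,"wz":0},{"fingers":0,"x":0.1,"y":0,"z":0,"wx":0,"wy":0,"wz":0}]'
python3 - <<'E'
from h import *
from station import robot
s=robot.sense();print(inbal(s),s["force"]);f=robot.grab_frame("wrist")
cv2.imwrite("pics/w4.png",f["color"][...,::-1])
g=f["color"].astype(float).mean(2);print(g[165:200,[180,256,330]].astype(int).T.tolist())
E
```

```text
clock: 6.58
tool_pos: [0.5678, 0.0064, 0.1757]
tcp_rot: [0.002, -0.088, 0.996, 0.0]
force: [8.9, 1.6, -6.4]
gripper_width: 0.0002
finger_force: 4.8
clock: 6.82
tool_pos: [0.5677, 0.0064, 0.1757]
tcp_rot: [0.003, -0.088, 0.996, 0.0]
force: [13.8, 2.1, -9.8]
gripper_width: 0.0009
finger_force: 7.3
[-1.75710278e-02 -3.88072125e-05  1.75720343e-01] [13.78111098  2.0934518  -9.80985484]
[[116, 117, 117, 116, 116, 116, 117, 116, 117, 114, 113, 163, 218, 138, 98, 72, 34, 23, 23, 23, 24, 24, 24, 25, 23, 23, 62, 186, 203, 203, 203, 203, 203, 203, 203], [117, 117, 118, 117, 117, 117, 117, 117, 118, 116, 114, 160, 144, 112, 97, 96, 53, 40, 42, 41, 41, 39, 40, 39, 39, 30, 24, 22, 24, 24, 21, 21, 23, 23, 22], [117, 118, 117, 116, 117, 117, 117, 117, 117, 113, 113, 159, 137, 108, 97, 95, 53, 41, 28, 24, 22, 25, 25, 22, 24, 24, 64, 189, 206, 206, 206, 206, 206, 207, 206]]
```

```bash
python3 -m handwheel '[{"fingers":0,"x":-0.4,"y":0,"z":0,"wx":0,"wy":0,"wz":0},{"fingers":0,"x":-1.2,"y":0,"z":0,"wx":0,"wy":0,"wz":0},{"fingers":0,"x":-1.8,"y":0,"z":0,"wx":0,"wy":0,"wz":0},{"fingers":0,"x":-1.8,"y":0,"z":-2,"wx":0,"wy":0,"wz":0},{"fingers":0,"x":-1.8,"y":0,"z":-5,"wx":0,"wy":0,"wz":0},{"fingers":0,"x":0,"y":0,"z":-7,"wx":0,"wy":0,"wz":0},{"fingers":0,"x":3,"y":0,"z":-7,"wx":0,"wy":0,"wz":0},{"fingers":0,"x":5,"y":0,"z":-7,"wx":0,"wy":0,"wz":0},{"fingers":0,"x":6,"y":0,"z":-7,"wx":0,"wy":0,"wz":0},{"fingers":0,"x":6,"y":0,"z":-7,"wx":0,"wy":0,"wz":0},{"fingers":0,"x":6,"y":0,"z":-7,"wx":0,"wy":0,"wz":0}]'
python3 - <<'E'
from h import *
from station import robot
s=robot.sense();print(inbal(s),s["force"]);f=robot.grab_frame("wrist")
c=f["color"][...,::-1];cv2.imwrite("pics/w5b.png",cv2.resize(c,(768,576)))
m=(f["color"].min(2)>190).astype(np.uint8);n,l,st,ce=cv2.connectedComponentsWithStats(m)
for i in range(1,n):
    if 100<st[i,4]<6000: 
        p=plane(f,[ce[i]],.051,s)[0];print(st[i].tolist(),ce[i].round(1),p.round(4),inbal({"tool_pos":p}).round(4))
px=np.array([(205,54)])
E
```

```text
clock: 8.25
tool_pos: [0.5068, -0.0045, 0.246]
tcp_rot: [0.0, -0.087, 0.996, -0.0]
force: [-0.8, -0.1, -0.3]
gripper_width: 0.0006
finger_force: 0.0
[-7.94003902e-02 -1.15392522e-04  2.45969721e-01] [-0.75612773 -0.11010716 -0.30535323]
[184, 101, 23, 15, 313] [194.8 107.5] [ 0.4589 -0.0791  0.051 ] [-0.1396 -0.0653  0.051 ]
[231, 100, 41, 16, 654] [251.1 107.5] [ 0.4484 -0.0203  0.051 ] [-0.1397 -0.0055  0.051 ]
[294, 101, 15, 14, 199] [300.6 107.4] [0.4392 0.0316 0.051 ] [-0.1397  0.0473  0.051 ]
[325, 100, 15, 15, 163] [331.8 107.4] [0.4335 0.0643 0.051 ] [-0.1396  0.0804  0.051 ]
[371, 170, 20, 21, 242] [382.2 180.9] [0.5024 0.14   0.051 ] [-0.0585  0.1429  0.051 ]
[170, 180, 15, 10, 106] [177.4 185. ] [ 0.5478 -0.0884  0.051 ] [-0.0537 -0.0899  0.051 ]
[354, 226, 20, 50, 429] [361.  253.4] [0.5954 0.1408 0.051 ] [0.0331 0.1274 0.051 ]
[166, 238, 52, 34, 1511] [189.7 254.3] [ 0.633  -0.0644  0.051 ] [ 0.0343 -0.0812  0.051 ]
[296, 238, 53, 34, 1496] [323.8 254.2] [0.6044 0.0966 0.051 ] [0.0343 0.0824 0.051 ]
[152, 245, 8, 27, 147] [155.7 258.1] [ 0.6453 -0.1046  0.051 ] [ 0.0394 -0.1229  0.051 ]
[252, 341, 10, 39, 271] [256.2 359.6] [0.7751 0.043  0.051 ] [ 0.193  -0.0002  0.051 ]
```

View pics/w5b.png

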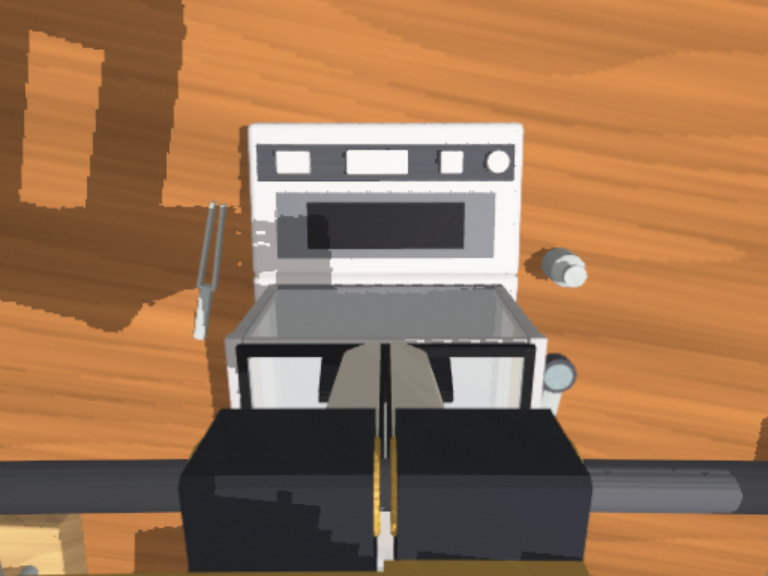

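The door is shut, and the tare key sits at (377,161) in the view, matching the predicted balance frame. Next I'll hover over it with the tool tilted along the panel's normal.

Run:
```python
from h import *
from station import robot
s=robot.sense()
n=np.array([-np.sin(.17),0,np.cos(.17)]);p=np.array([-.1397,-.0055,.051])+.035*n
go(s,*p,tilt=.17)
```

```text
target [ 0.4426 -0.0213  0.0855] shift cm [ 6.62 -0.54 16.02] turn [-0.   -0.17 -0.  ] toolz [ 0.167  0.03  -0.986]
```

```bash
python3 -m handwheel '[{"fingers":0,"x":2,"y":-0.2,"z":0,"wx":0,"wy":-0.04,"wz":0},{"fingers":0,"x":5,"y":-0.5,"z":0.5,"wx":0,"wy":-0.1,"wz":0},{"fingers":0,"x":6.6,"y":-0.5,"z":3,"wx":0,"wy":-0.17,"wz":0},{"fingers":0,"x":6.6,"y":-0.5,"z":7,"wx":0,"wy":-0.17,"wz":0},{"fingers":0,"x":6.6,"y":-0.5,"z":11,"wx":0,"wy":-0.17,"wz":0},{"fingers":0,"x":6.6,"y":-0.5,"z":14,"wx":0,"wy":-0.17,"wz":0},{"fingers":0,"x":6.6,"y":-0.5,"z":15.5,"wx":0,"wy":-0.17,"wz":0},{"fingers":0,"x":6.6,"y":-0.5,"z":16,"wx":0,"wy":-0.17,"wz":0},{"fingers":0,"x":6.6,"y":-0.5,"z":16,"wx":0,"wy":-0.17,"wz":0},{"fingers":0,"x":6.6,"y":-0.5,"z":16,"wx":0,"wy":-0.17,"wz":0}]'
python3 - <<'E'
from h import *
from station import robot
s=robot.sense();print(inbal(s),s["force"],quat(s["tcp_rot"]).apply([0,0,1]))
n=np.array([-np.sin(.17),0,np.cos(.17)])
go(s,*(np.array([-.1397,-.0055,.051])+.005*n),tilt=.17)
go(s,*(np.array([-.1397,-.0055,.051])),tilt=.17)
E
```

```text
clock: 9.55
tool_pos: [0.4432, -0.0211, 0.087]
tcp_rot: [0.086, -0.087, 0.992, 0.007]
force: [-0.2, 0.8, 0.3]
gripper_width: 0.0005
finger_force: 0.0
[-0.14494526 -0.00542098  0.08700288] [-0.19506239  0.75067077  0.27608984] [ 0.16859978  0.0290711  -0.9852558 ]
target [ 0.4476 -0.0205  0.0559] shift cm [ 0.1  -0.01  3.14] turn [-0.001  0.002 -0.   ] toolz [ 0.167  0.03  -0.986]
target [ 0.4484 -0.0203  0.051 ] shift cm [ 0.1  -0.    3.64] turn [-0.001  0.002 -0.   ] toolz [ 0.167  0.03  -0.986]
```

```bash
python3 -m handwheel '[{"fingers":0,"x":0.1,"y":0,"z":1.2,"wx":0,"wy":0,"wz":0},{"fingers":0,"x":0.1,"y":0,"z":2.4,"wx":0,"wy":0,"wz":0},{"fingers":0,"x":0.1,"y":0,"z":3,"wx":0,"wy":0,"wz":0},{"fingers":0,"x":0.1,"y":0,"z":3.3,"wx":0,"wy":0,"wz":0},{"fingers":0,"x":0.1,"y":0,"z":3.5,"wx":0,"wy":0,"wz":0},{"fingers":0,"x":0.1,"y":0,"z":3.6,"wx":0,"wy":0,"wz":0},{"fingers":0,"x":0.1,"y":0,"z":3.6,"wx":0,"wy":0,"wz":0}]'
python3 - <<'E'
from h import *
from station import robot
s=robot.sense();print(inbal(s),s["force"])
E
```

```text
clock: 10.42
tool_pos: [0.4473, -0.02, 0.0501]
tcp_rot: [0.085, -0.087, 0.993, 0.007]
force: [-3.5, 1.0, 0.4]
gripper_width: 0.0004
finger_force: 1.0
[-0.1407697  -0.00503463  0.05014527] [-3.45924991  1.01361078  0.38347495]
```

```bash
python3 -m handwheel '[{"fingers":0,"x":0,"y":0,"z":0.1,"wx":0,"wy":0,"wz":0},{"fingers":0,"x":0,"y":0,"z":0.1,"wx":0,"wy":0,"wz":0}]'; python3 -m handwheel '[{"fingers":0,"x":0,"y":0,"z":0.1,"wx":0,"wy":0,"wz":0},{"fingers":0,"x":0,"y":0,"z":0.1,"wx":0,"wy":0,"wz":0}]'
python3 - <<'E'
from h import *
from station import robot
s=robot.sense();print(inbal(s),s["force"],s["moment"])
E
```

```text
clock: 10.68
tool_pos: [0.4476, -0.0201, 0.0492]
tcp_rot: [0.085, -0.087, 0.993, 0.007]
force: [-1.1, 0.3, 3.1]
gripper_width: 0.0007
finger_force: 1.3
clock: 10.92
tool_pos: [0.4478, -0.02, 0.0482]
tcp_rot: [0.085, -0.087, 0.993, 0.007]
force: [-2.0, 0.3, 2.8]
gripper_width: 0.0002
finger_force: 1.7
[-0.14027454 -0.00511317  0.04816711] [-2.03610713  0.28444358  2.81912441] [0.06202447 0.29531954 0.04405963]
```

```bash
python3 -m handwheel '[{"fingers":0,"x":0,"y":0,"z":0.1,"wx":0,"wy":0,"wz":0},{"fingers":0,"x":0,"y":0,"z":0.1,"wx":0,"wy":0,"wz":0},{"fingers":0,"x":0,"y":0,"z":0.1,"wx":0,"wy":0,"wz":0}]'; python3 -m handwheel '[{"fingers":0,"x":0,"y":0,"z":0.1,"wx":0,"wy":0,"wz":0},{"fingers":0,"x":0,"y":0,"z":0.1,"wx":0,"wy":0,"wz":0},{"fingers":0,"x":0,"y":0,"z":0.1,"wx":0,"wy":0,"wz":0}]'
```

```text
clock: 11.3
tool_pos: [0.4479, -0.02, 0.0475]
tcp_rot: [0.085, -0.087, 0.993, 0.007]
force: [-5.0, 1.2, 9.2]
gripper_width: 0.0005
finger_force: 4.7
clock: 11.68
tool_pos: [0.4481, -0.02, 0.0472]
tcp_rot: [0.084, -0.087, 0.993, 0.007]
force: [-11.8, 0.4, 19.0]
gripper_width: 0.0002
finger_force: 10.5
```

The key bottomed out, so I'll release it now and retreat.

```bash
python3 -m handwheel '[{"fingers":0,"x":0,"y":0,"z":-0.4,"wx":0,"wy":0,"wz":0},{"fingers":0,"x":0,"y":0,"z":-1.5,"wx":0,"wy":0,"wz":0},{"fingers":0,"x":0,"y":0,"z":-4,"wx":0,"wy":0,"wz":0},{"fingers":0,"x":0,"y":0,"z":-8,"wx":0,"wy":0,"wz":0},{"fingers":0,"x":0,"y":0,"z":-12,"wx":0,"wy":0,"wz":0},{"fingers":0,"x":0,"y":0,"z":-16,"wx":0,"wy":0,"wz":0},{"fingers":0,"x":0,"y":0,"z":-18,"wx":0,"wy":0,"wz":0},{"fingers":0,"x":0,"y":0,"z":-18,"wx":0,"wy":0,"wz":0},{"fingers":0,"x":0,"y":0,"z":-18,"wx":0,"wy":0,"wz":0}]'
python3 - <<'E'
from h import *
from station import robot
s=robot.sense();print(inbal(s),s["force"])
a=robot.grab_frame("scene")["color"][155:260,210:345,::-1];b=robot.grab_frame("side")["color"][155:255,165:300,::-1]
cv2.imwrite("pics/end.png",np.vstack([cv2.resize(x,(405,300),interpolation=cv2.INTER_CUBIC) for x in(a,b)]))
E
```

```text
clock: 12.8
tool_pos: [0.4175, -0.0251, 0.2224]
tcp_rot: [0.084, -0.087, 0.993, 0.008]
force: [0.0, 0.1, -0.1]
gripper_width: 0.0001
finger_force: 0.0
[-0.17095035 -0.00485249  0.22237022] [ 0.0184194   0.09472366 -0.10826125]
```

View pics/end.png

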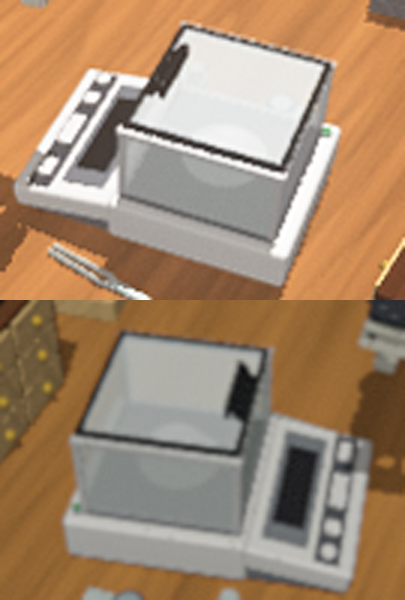

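Both views show the door flush on the shield, the keys up, the dish inside and the arm clear.

```bash
python3 -c "
from station import robot
print(robot.sign_off())"
```

```text
the job is handed in; nothing more can be done
None
```

I pushed the door fully shut, then pressed the tare key to its stop and released it (the peak of about 22 N was close to the 25 N limit); the job was handed in at about 13 s, and no verdict came back.

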